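# Register a steel seal ring from the parts tray on the gauging plate

### The arm

A 7-joint arm with a two-finger parallel gripper is mounted at the origin on a cart in front of the work surface, level with it; the furniture and walls round the work are solid. World frame = base frame: x ahead of the robot, y to its left, z up, the work surface at z = 0. Lengths are in m, angles in rad, forces in N, time in s.
With the tool pointing down it reaches from about 0.425 to 0.925 m from the base axis. Payload 6.8 kg.
Tool frame: the origin (TCP) lies midway between the tips of the shut fingers; the grasp point (between the pads) lies 19 mm behind it (bot.hold_point_z is the distance from the TCP to the grasp point, in m); z points along the fingers, y is the line along which they close (so a half turn about z gives the same grasp; the last joint's range is limited). The gripper opens to 85 mm and grips with 20 to 120 N. Pads are 22 mm wide; open, the fingers measure 114 mm over their backs; the gripper's body (76 mm by 85 mm) begins 54 mm behind the grasp point. The pads swing forward as they close: fully open they stand 13 mm farther back than shut.
Start: joints at [-1.219, 0.477, 0.022, 1.555, -0.011, 1.109, -0.083], TCP at [0.3, 0.605, 0.231] pointing down, gripper open.
Joint ranges: [-2.96, 2.96], [-0.34, 2.1], [-1.41, 1.46], [0.24, 2.44], [-1.37, 4.51], [0.17, 1.92], [-2.96, 2.96]. Speed limits (rad/s): [2.39, 2.39, 3.14, 3.14, 3.14, 3.14, 3.14].

### API

Orientations are given as a unit quaternion [w, x, y, z].
In Python, from station import bot gives the robot as it stands. The module is installed in compiled form; this text tells all that it offers.
- The arm moves only by the tool step_arm, never from a script. Its argument "increments" is a list that holds one entry, the list of rows, each a list of 7 numbers: the opening, from -1 (shut) to 1 (fully open), then the shift along the tool's x, y, z in mm, then the turn, a rotation vector about the tool's x, y, z in degrees. In form: [[[grip, x, y, z, ax, ay, az], ...]]. A call has 1 to 10 rows; each row is the pose to reach, as a shift and turn from the pose commanded when the call began, along the tool's axes at that moment; what a row does not reach only later rows make up. A row lasts 1/12 s, in which the tool goes at most 41.7 mm and 7.16 degrees, less where a joint would pass 70% of its speed; a pose out of reach is approached as far as the arm can. A call with a gripper value outside its range is refused whole. The fingers move at their own pace and stop on an object; "force" is the grip in N (left out, the last holds). Time passes only in rows, so rows that repeat a pose let the fingers close. It gives the time, the measured TCP pose, the force, the opening and the grip force at its end, in the units of the state.
- bot.get_obs(): the state, without advancing time (a new reading comes with each control period).
- bot.read_camera(name): name is "side" or "top"; returns a dict with "image" (384x512x3 uint8, red, green, blue), "camera_matrix" (3x3 intrinsics, pixels), "dist" ([k1, k2, p1, p2, k3] as OpenCV has them; the pictures are not rectified), "R" (3x3) and "t" (3): a world point X has camera coordinates R X + t. Camera axes: x right, y down, z forward; pixel columns grow to the right and rows downward; lengths in m; the calibration is good to about 2 mm. A picture is of the moment at which its call begins. There is no depth.
- bot.hand_in(): hands the job in; it is judged then, once.
The state is a dict: "t": time; "q": joint angles; "joint_vel": joint speeds; "joint_torque": joint torques, N m; "eef_pos": TCP position; "tool_rot": TCP orientation; "contact_force": force on the tool from outside, world axes, zero at the start; "torque": the same for the moment, N m; "gripper_width": opening from 0.0 (shut) to 1.0 (fully open); "grasp_force": force on a finger pad.
Only numpy, scipy, OpenCV 4.12 (cv2) and the standard library are available. Lean on these libraries where they do the work, as an engineer would, in place of code of your own. Each camera call takes 0.05 s, during which the arm holds its last target. There are 200 camera calls.

### The job

Pick the steel seal ring out of the sloping blue parts tray and lay it flat on the aluminium gauging plate, clear of the two dark stop bars. Then push it along the plate until it sits flat against both stops, and leave it there. Leave the brass weight and the round tin where they lie in the tray.

Things in the scene. Friction and masses are not known exactly. Their poses are not given: they have to be found in the camera images.
- steel_ring: stainless seal ring, outside diameter 27.6 mm, 12 mm high, 35 g; grasp it across its outside (the bore is closed to fingers). Origin: centre of its underside; z is its axis, so in the tray it leans with the tray's floor. It lies in any one of the three compartments.
- brass_weight: brass calibration weight, 25 mm diameter, 26 mm high, origin at the centre of its underside; lies in another compartment and stays there
- seal_tin: round grey tin, 46 mm diameter, 20 mm high, origin at the centre of its underside; lies in another compartment and stays there
- parts_tray: blue tray on a fixed stand, 120 x 280 mm; three compartments at y = -92, 0, +92 mm, each 88 wide, 112 deep inside. Origin on the bench under its middle, z up, x to its high back. The floor slopes 15 degrees, low at the front (-x), 26 mm above the bench in the middle; walls and dividers 4 mm thick stand 32 mm square to it. The parts' undersides are about 23 mm above the bench.
- gauge_plate: fixed aluminium plate, 140 x 140 x 12 mm, origin at the centre of its underside. On its top stand two dark steel stop bars, 14 mm wide, 44 mm long, 10 mm high: one on the +x side, its face (towards -x) at x = 50 mm, from y = 0 to 44 mm; one on the +y side, its face (towards -y) at y = 50 mm, from x = 0 to 44 mm.
- stop_corner (a point): point on the plate's top where the faces of the two stop bars would meet (x = 50, y = 50, z = 12 mm of the plate), axes as the plate's; the ring against both stops has its origin at x = y = -13.8 mm from it

How it is judged:
On the way:
1. the ring lies flat on the plate, more than 4 mm clear of both stops (z of steel_ring in the frame of stop_corner between -0.002 and 0.002 m and angle between steel_ring's own z axis and vertical below 0.06 rad and x of steel_ring in the frame of stop_corner between -0.118 and -0.0178 m and y of steel_ring in the frame of stop_corner between -0.118 and -0.0178 m), for 0.2 s.
At the end, for the whole second after the job is handed in: the ring lies flat on the gauging plate (underside within 2 mm of the top, axis within 0.06 rad of vertical), within about 2 mm of touching each of the two stops, at rest; the brass weight and the tin lie within 25 mm of where they started (z of steel_ring in the frame of stop_corner between -0.002 and 0.002 m and angle between steel_ring's own z axis and vertical below 0.06 rad and x of steel_ring in the frame of stop_corner between -0.0158 and -0.0118 m and y of steel_ring in the frame of stop_corner between -0.0158 and -0.0118 m and linear speed of steel_ring below 0.01 m/s and distance of each of brass_weight, seal_tin from where it was at the start of the episode below 0.025 m).
It fails at once if the brass weight is moved more than 25 mm (distance of brass_weight from where it was at the start of the episode above 0.025 m).
It fails at once if the tin is moved more than 25 mm (distance of seal_tin from where it was at the start of the episode above 0.025 m).
It also fails if it takes over 58 s, if anything falls off the work surface, if the arm or the gripper's body presses on something with over 40 N, if the wrist force passes 120 N, or if a joint passes its speed limit or range.

## Working session

There is one attempt and no reset: what is moved stays moved. The work goes in short steps, Python scripts to look and compute and a tool call to move; the robot and the scene stay as the last step left them, time stands still between calls to the robot, and variables do not carry over. Pictures are saved under pics/ and viewed, at most 10 in all, crops included, and the job is handed in when it is done.

Besides the shell and the picture viewer there is one more tool, called after "Request:" as a command line: name --argument value ..., lists and objects as JSON in quotes. step_arm: Moves the arm, as the interface text tells. Its arguments: {"type":"object","properties":{"increments":{"type":"array"},"force":{"type":"number"}},"required":["increments"]}

```bash
mkdir -p pics; cat > h.py <<'E'
from station import bot
import numpy as np, cv2
def cam(n,f=None):
    c=bot.read_camera(n)
    if f: cv2.imwrite(f,c["image"][:,:,::-1])
    return c
def ray(c,px):
    u=cv2.undistortPoints(np.array([[px]],float),c["camera_matrix"],np.array(c["dist"]))[0,0]
    R=np.array(c["R"]);t=np.array(c["t"])
    return -R.T@t, R.T@np.array([u[0],u[1],1])
def plane(c,px,z):
    o,d=ray(c,px); return o+d*(z-o[2])/d[2]
def two(a,pa,b,pb):
    o1,d1=ray(a,pa);o2,d2=ray(b,pb)
    s=np.linalg.lstsq(np.c_[d1,-d2],o2-o1,rcond=None)[0]
    p,q=o1+s[0]*d1,o2+s[1]*d2
    return (p+q)/2,np.linalg.norm(p-q)
def proj(c,P):
    return cv2.projectPoints(np.atleast_2d(np.array(P,float)),cv2.Rodrigues(np.array(c["R"]))[0],np.array(c["t"]),c["camera_matrix"],np.array(c["dist"]))[0][:,0]
E
python3 - <<'E'
from h import *
a=cam("top","pics/t0.png");b=cam("side","pics/s0.png")
for c in(a,b):
    print(-np.array(c["R"]).T@c["t"],np.array(c["R"])[2],c["camera_matrix"][0,0])
o=bot.get_obs();print(o)
cv2.imwrite("pics/both.png",cv2.resize(np.hstack([a["image"],b["image"]])[:,:,::-1],(800,300)))
E
```

```text
[ 0.37943775 -0.07376457  1.01702419] [ 0.17858417 -0.01254412 -0.98384467] 389.266072254206
[ 0.32577792 -0.65669894  0.63608157] [ 0.25712003  0.6706227  -0.6958121 ] 431.74827378094034
{'t': 0.1, 'q': array([-1.2190956 ,  0.47774144,  0.02235606,  1.55634157, -0.01149019,
        1.1093137 , -0.08308085]), 'joint_vel': array([ 0.00064349, -0.00095073, -0.00108971, -0.00259562, -0.00056845,
        0.00087398,  0.00124072]), 'joint_torque': array([ 3.90648987e-03, -5.97764575e+01,  1.61339577e+00, -2.81959909e+01,
        1.28051321e-02,  4.95504064e-03,  7.02249565e-06]), 'eef_pos': array([0.29932727, 0.60440622, 0.23041177]), 'tool_rot': array([-1.23313282e-04,  2.27864973e-01,  9.73692381e-01, -8.28694818e-04]), 'contact_force': array([ 0.77802827, -0.01832525, -0.74364828]), 'torque': array([-0.02871416,  0.01825201, -0.02738403]), 'grasp_force': 0.0, 'gripper_width': 1.0024401240933627}
```

View pics/t0.png

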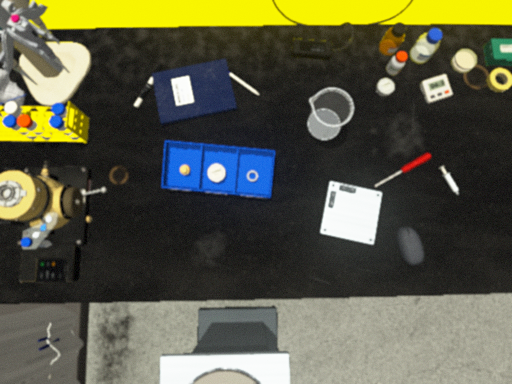

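View pics/s0.png

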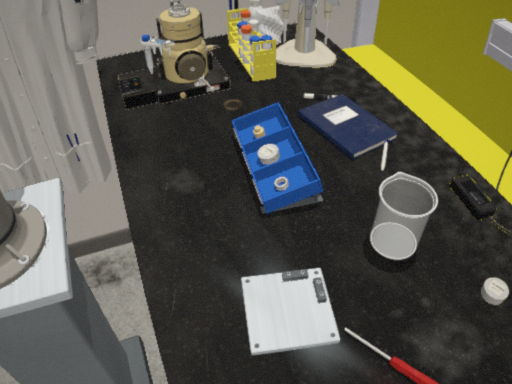

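The ring is in the tray's right-hand compartment, at (252,176) in the top view and (281,184) in the side view. The brass weight is at (185,170) and the tin at (216,172) in the top view. The plate is at about (351,212) in the top view, with its stops at (346,185) and (332,199).

```bash
cat > m.py <<'E'
from h import *
def blobs(c,roi):
    x0,y0,x1,y1=roi; h=cv2.cvtColor(c["image"],cv2.COLOR_RGB2HSV)
    m=np.zeros(h.shape[:2],np.uint8); m[y0:y1,x0:x1]=((h[...,1]<110)&(h[...,2]>110))[y0:y1,x0:x1]*255
    return m
def ringpx(c,roi):
    cs=cv2.findContours(blobs(c,roi),cv2.RETR_EXTERNAL,cv2.CHAIN_APPROX_NONE)[0]
    k=max(cs,key=cv2.contourArea); return k
def quad(k):
    p=cv2.convexHull(k)
    q=cv2.approxPolyDP(p,0.05*cv2.arcLength(p,True),True)[:,0].astype(float)
    # refine: line-fit each side of hull contour pixels
    pts=k[:,0].astype(float); L=[]
    n=len(q)
    for i in range(n):
        a,b=q[i],q[(i+1)%n]; d=(b-a)/np.linalg.norm(b-a)
        s=(pts-a)@d; e=(pts-a)@np.array([-d[1],d[0]])
        w=pts[(abs(e)<2)&(s>6)&(s<np.linalg.norm(b-a)-6)]
        L.append(cv2.fitLine(w.astype(np.float32),cv2.DIST_HUBER,0,.01,.01).ravel())
    out=[]
    for i in range(n):
        v1,v2=L[i-1],L[i]
        t=np.linalg.solve(np.c_[v1[:2],-v2[:2]],v2[2:]-v1[2:]); out.append(v1[2:]+t[0]*v1[:2])
    return np.array(out)
E
python3 - <<'E'
from m import *
a=cam("top");b=cam("side")
for n,ra,rb in(("ring",(243,167,262,186),(270,173,292,195)),("tin",(204,160,230,186),(254,140,284,168)),("brass",(176,160,195,180),(250,122,268,140))):
    ka,kb=ringpx(a,ra),ringpx(b,rb)
    ca,cb=[np.array(cv2.minEnclosingCircle(k)[0]) for k in(ka,kb)]
    ea,eb=[cv2.boundingRect(k) for k in(ka,kb)]
    print(n,ca,cb,ea,eb,two(a,ca,b,cb))
qa=quad(ringpx(a,(310,172,392,250)));qb=quad(ringpx(b,(235,262,345,360)))
print(qa,qb)
# match via plane z=.012
PA=np.array([plane(a,p,.012) for p in qa]);PB=np.array([plane(b,p,.012) for p in qb])
for i,p in enumerate(PA):
    j=np.argmin(np.linalg.norm(PB-p,axis=1)); print(p,PB[j],two(a,qa[i],b,qb[j]))
def blue(c):
    h=cv2.cvtColor(c["image"],cv2.COLOR_RGB2HSV)
    m=((h[...,0]>100)&(h[...,0]<125)&(h[...,1]>150)&(h[...,2]>90)).astype(np.uint8)
    k=max(cv2.findContours(m,cv2.RETR_EXTERNAL,cv2.CHAIN_APPROX_NONE)[0],key=cv2.contourArea); return k
k=blue(a);q=quad(k);print("tray",q,[plane(a,p,.06).round(3) for p in q])
print(cv2.minAreaRect(blue(b)))
A=cv2.resize(a["image"][155:255,155:395],None,fx=3.3,fy=3.3,interpolation=2);B=cv2.resize(b["image"][95:360,225:350],None,fx=2.2,fy=2.2,interpolation=2)
cv2.imwrite("pics/ca.png",A[:,:,::-1]);cv2.imwrite("pics/cb.png",B[:,:,::-1])
E
```

```text
ring [252.  175.5] [281.10870361 183.19564819] (247, 170, 11, 12) (274, 176, 15, 15) (array([ 0.59425537, -0.07541255,  0.02899053]), np.float64(0.0017863912423236258))
tin [215.89285278 172.45832825] [268.21697998 153.36791992] (207, 163, 19, 20) (257, 143, 23, 22) (array([0.60324174, 0.01775827, 0.03344931]), np.float64(0.0011585455773731113))
brass [184.40908813 169.3636322 ] [258.66665649 131.33332825] (179, 164, 11, 12) (253, 125, 13, 14) (array([0.61244908, 0.09909351, 0.03455648]), np.float64(0.001455097040722736))
[[329.17758 180.33444]
 [382.17197 191.52817]
 [373.44128 244.83305]
 [319.30923 232.87372]] [[320.22046 268.28925]
 [340.7921  342.53705]
 [251.09363 354.33234]
 [240.75208 276.9739 ]]
[ 0.58235032 -0.27928393  0.012     ] [ 0.57922344 -0.28349107  0.012     ] (array([ 0.58254531, -0.28017191,  0.00629343]), np.float64(0.0019350539747439693))
[ 0.54988968 -0.41797474  0.012     ] [ 0.54607623 -0.42213695  0.012     ] (array([ 0.54974765, -0.41983277,  0.00535609]), np.float64(0.002586323894878797))
[ 0.41126072 -0.38476856  0.012     ] [ 0.41077289 -0.38809933  0.012     ] (array([ 0.41139495, -0.38616128,  0.00749488]), np.float64(1.7022372885606172e-05))
[ 0.44465123 -0.24654753  0.012     ] [ 0.44381185 -0.24898327  0.012     ] (array([ 0.4446168 , -0.24702917,  0.00897688]), np.float64(0.0004655217564906163))
tray [[163.67664 139.57074]
 [275.00015 149.86874]
 [270.31378 197.14644]
 [160.60675 187.032  ]] [array([0.686, 0.149, 0.06 ]), array([ 0.654, -0.135,  0.06 ]), array([ 0.532, -0.12 ,  0.06 ]), array([0.563, 0.153, 0.06 ])]
((277.15283203125, 155.10723876953125), (99.72450256347656, 62.133644104003906), 68.74949645996094)
```

View pics/ca.png

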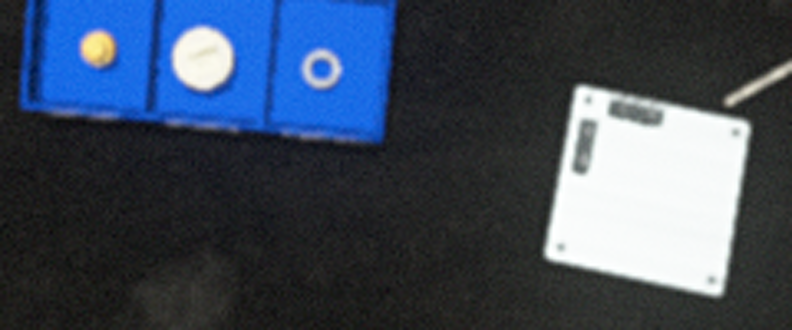

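View pics/cb.png

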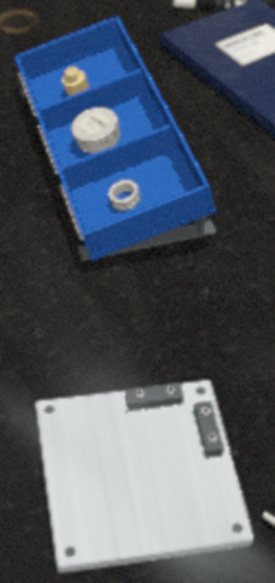

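The crops confirm the layout: ring near the middle of the right-hand compartment, and stop bars at the plate's +x and +y sides. The plate measures 142 mm, which fits, with yaw about -13.4°. The tray's yaw is about -6.5°. The two-view heights agree with the text to within the calibration error. I'll close the fingers along the tray's slope, since there is more room that way.

```bash
cat >> h.py <<'E'
from scipy.spatial.transform import Rotation as Ro
def toolR(yhead,tilt_n=(0,0,1)):
    z=-np.array(tilt_n,float); z/=np.linalg.norm(z)
    y=np.array([np.cos(np.radians(yhead)),np.sin(np.radians(yhead)),0]); y-=z*(y@z); y/=np.linalg.norm(y)
    return np.c_[np.cross(y,z),y,z]
def inc(p,R,p0=None,R0=None):
    o=bot.get_obs(); q=o["tool_rot"]
    if p0 is None: p0=o["eef_pos"]
    if R0 is None: R0=Ro.from_quat([q[1],q[2],q[3],q[0]]).as_matrix()
    print("inc",(R0.T@(np.array(p)-p0)*1000).round(1),np.degrees(Ro.from_matrix(R0.T@R).as_rotvec()).round(1))
TY=-6.5; tx=np.array([np.cos(np.radians(TY)),np.sin(np.radians(TY)),0])
N=np.array([0,0,np.cos(np.radians(15))])-tx*np.sin(np.radians(15))
E
python3 - <<'E'
from m import *
a=cam("top")
k=ringpx(a,(243,167,262,186)); c=cv2.minEnclosingCircle(k)[0]
b=plane(a,c,.0317); pu=np.r_[b[:2],.0317]-.009*N
print("pu",b,pu)
inc([.42,.25,.23],toolR(-6.5+57*.5))
inc(pu+.12*N,toolR(TY,N))
o=bot.get_obs();p=o["eef_pos"]
inc(pu+.12*N,toolR(TY,N),np.array([.42,.25,.23]),toolR(22))
E
```

```text
pu [ 0.59455549 -0.0756051   0.0317    ] [ 0.59686989 -0.07586879  0.02300667]
inc [-265.4 -264.3    1.1] [-0.   0.  41.7]
inc [-539.3 -488.3   92.4] [-13.1  -9.1  69.7]
inc [-353.6   14.6   91.1] [-14.7  -3.7  28.3]
```

Request:
step_arm --increments '[[[0.4, -265, -264, 0, 0, 0, 42], [0.4, -265, -264, 0, 0, 0, 42], [0.4, -265, -264, 0, 0, 0, 42], [0.4, -265, -264, 0, 0, 0, 42], [0.4, -265, -264, 0, 0, 0, 42], [0.4, -265, -264, 0, 0, 0, 42], [0.4, -265, -264, 0, 0, 0, 42], [0.4, -265, -264, 0, 0, 0, 42], [0.4, -265, -264, 0, 0, 0, 42], [0.4, -265, -264, 0, 0, 0, 42]]]'

```text
t: 1.08
eef_pos: [0.4225, 0.2421, 0.2315]
tool_rot: [0.001, 0.566, 0.824, -0.001]
contact_force: [0.2, -0.9, -0.5]
gripper_width: 0.699
grasp_force: 0.0
```

```bash
python3 - <<'E'
from h import *
print({k:bot.get_obs()[k] for k in("t","eef_pos","q","gripper_width")})
inc(np.array([.59687,-.07587,.023])+.12*N,toolR(TY,N))
E
```

```text
{'t': 1.0833, 'eef_pos': array([0.42246013, 0.24205982, 0.2315206 ]), 'q': array([-0.91937228,  0.16403408,  0.30309596,  2.0092615 , -0.055797  ,
        0.97740487, -0.22210107]), 'gripper_width': 0.6990250561435535}
inc [-344.7   21.3   93.5] [-14.7  -3.4  27.4]
```

Request:
step_arm --increments '[[[0.4, -345, 21, 94, -14.7, -3.4, 27.4], [0.4, -345, 21, 94, -14.7, -3.4, 27.4], [0.4, -345, 21, 94, -14.7, -3.4, 27.4], [0.4, -345, 21, 94, -14.7, -3.4, 27.4], [0.4, -345, 21, 94, -14.7, -3.4, 27.4], [0.4, -345, 21, 94, -14.7, -3.4, 27.4], [0.4, -345, 21, 94, -14.7, -3.4, 27.4], [0.4, -345, 21, 94, -14.7, -3.4, 27.4], [0.4, -345, 21, 94, -14.7, -3.4, 27.4], [0.4, -345, 21, 94, -14.7, -3.4, 27.4]]]'

```text
t: 1.92
eef_pos: [0.5676, -0.0686, 0.1365]
tool_rot: [0.097, 0.739, 0.661, 0.087]
contact_force: [-0.4, -0.5, 0.3]
gripper_width: 0.701
grasp_force: 0.0
```

Request:
step_arm --increments '[[[0.4, 0, 0, 0, 0, 0, 0], [0.4, 0, 0, 0, 0, 0, 0], [0.4, 0, 0, 0, 0, 0, 0], [0.4, 0, 0, 0, 0, 0, 0]]]'

```text
t: 2.25
eef_pos: [0.5666, -0.0602, 0.1376]
tool_rot: [0.095, 0.735, 0.665, 0.089]
contact_force: [-0.2, 1.0, 0.4]
gripper_width: 0.698
grasp_force: 0.0
```

```bash
python3 - <<'E'
from h import *
b=cam("side");cv2.imwrite("pics/s1.png",cv2.resize(b["image"][60:260,180:400],None,fx=2.5,fy=2.5)[:,:,::-1])
pu=np.array([.59687,-.07587,.023]);print(bot.get_obs()["eef_pos"])
for h in(.03,.0015): inc(pu+h*N,toolR(TY,N))
E
```

```text
[ 0.56665623 -0.06041883  0.13763636]
inc [-12.6   0.9  88.9] [-0.  -0.4  0.7]
inc [-12.8   0.9 117.4] [-0.  -0.4  0.7]
```

View pics/s1.png

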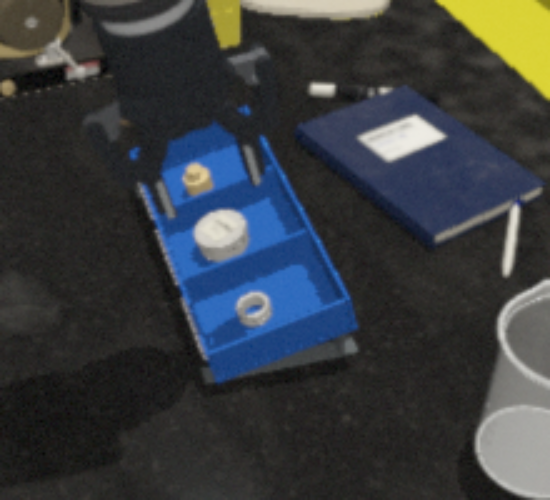

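The gripper is over the tray, with its fingertips at crop (168,215) and (258,183). The ring at (253,308) is untouched. I'll go part of the way down and then check.

Request:
step_arm --increments '[[[0.4, -6, 0, 20, 0, -0.4, 0.7], [0.4, -12.6, 1, 40, 0, -0.4, 0.7], [0.4, -12.6, 1, 65, 0, -0.4, 0.7], [0.4, -12.6, 1, 80, 0, -0.4, 0.7], [0.4, -12.6, 1, 80, 0, -0.4, 0.7], [0.4, -12.6, 1, 80, 0, -0.4, 0.7], [0.4, -12.6, 1, 80, 0, -0.4, 0.7]]]'

```text
t: 2.88
eef_pos: [0.5872, -0.0762, 0.0612]
tool_rot: [0.097, 0.74, 0.659, 0.087]
contact_force: [0.6, -0.5, 0.5]
gripper_width: 0.698
grasp_force: 0.0
```

```bash
python3 - <<'E'
from h import *
b=cam("side");a=cam("top")
B=cv2.resize(b["image"][120:230,220:340],None,fx=4,fy=4);A=cv2.resize(a["image"][120:230,190:310],None,fx=4,fy=4)
pu=np.array([.59687,-.07587,.023]);o=bot.get_obs();print(o["eef_pos"])
ty=toolR(TY,N)[:,1]
P=[o["eef_pos"],o["eef_pos"]+.03*ty+.007*N,o["eef_pos"]-.03*ty+.007*N]
for I,c,off in((B,b,(220,120)),(A,a,(190,120))):
    for p in proj(c,P): cv2.circle(I,tuple(((p-off)*4).astype(int).tolist()),4,(255,0,0),-1)
cv2.imwrite("pics/s2.png",np.ascontiguousarray(cv2.resize(np.hstack([B,A]),(800,367))[:,:,::-1]))
for h in(.0015,): inc(pu+h*N,toolR(TY,N))
E
```

```text
[ 0.58750049 -0.07630349  0.06157792]
inc [ 1.5 -1.1 38.2] [ 0.1  0.  -0.1]
```

View pics/s2.png

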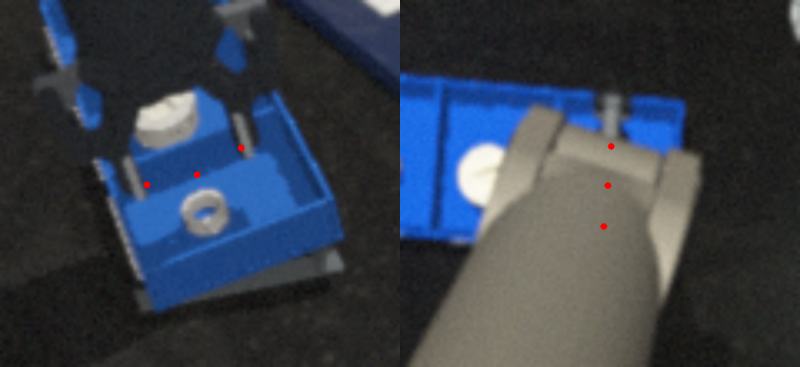

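The side view shows the fingers straddling the ring, with tips at (140,197) and (250,157) and the ring at (205,212). Going down now.

Request:
step_arm --increments '[[[0.4, 1.5, -1, 15, 0, 0, 0], [0.4, 1.5, -1, 28, 0, 0, 0], [0.4, 1.5, -1, 33, 0, 0, 0], [0.4, 1.5, -1, 37, 0, 0, 0], [0.4, 1.5, -1, 37, 0, 0, 0]]]' --force 40

```text
t: 3.4
eef_pos: [0.5956, -0.0762, 0.0243]
tool_rot: [0.097, 0.741, 0.659, 0.086]
contact_force: [-0.4, -1.1, -0.1]
gripper_width: 0.7
grasp_force: 0.0
```

Request:
step_arm --increments '[[[-0.2, 0, 0, 0, 0, 0, 0], [-0.6, 0, 0, 0, 0, 0, 0], [-1, 0, 0, 0, 0, 0, 0], [-1, 0, 0, 0, 0, 0, 0], [-1, 0, 0, 0, 0, 0, 0], [-1, 0, 0, 0, 0, 0, 0]]]'

```text
t: 3.9
eef_pos: [0.5958, -0.0762, 0.0251]
tool_rot: [0.097, 0.741, 0.659, 0.087]
contact_force: [-2.7, 0.5, 4.9]
gripper_width: 0.293
grasp_force: 38.9
```

```bash
python3 - <<'E'
from h import *
o=bot.get_obs();print(o["eef_pos"],o["gripper_width"]*85,o["grasp_force"],o["contact_force"])
inc(o["eef_pos"]+[0,0,.1],toolR(TY))
E
```

```text
[ 0.595794   -0.07622633  0.02505747] 24.912942944150313 38.93728414666839 [-2.67642991  0.4620131   4.89010873]
inc [  0.   25.9 -96.6] [15.   0.  -0.2]
```

Request:
step_arm --increments '[[[-1, 0, 0, -10, 0, 0, 0], [-1, 0, 0, -25, 0, 0, 0], [-1, 0, 0, -50, 0, 0, 0], [-1, 0, 25, -85, 7, 0, 0], [-1, 0, 26, -110, 15, 0, 0], [-1, 0, 26, -110, 15, 0, 0], [-1, 0, 26, -110, 15, 0, 0], [-1, 0, 26, -110, 15, 0, 0]]]'

```text
t: 4.57
eef_pos: [0.5937, -0.0757, 0.1381]
tool_rot: [0.001, 0.747, 0.665, 0.001]
contact_force: [-0.2, -0.3, -0.7]
gripper_width: 0.292
grasp_force: 39.6
```

```bash
python3 - <<'E'
from h import *
b=cam("side")
o=bot.get_obs();print(o["eef_pos"],o["tool_rot"],o["gripper_width"]*85,o["grasp_force"])
p=proj(b,o["eef_pos"])[0].astype(int);print(p)
I=b["image"][p[1]-75:p[1]+75,p[0]-100:p[0]+100]
cv2.imwrite("pics/s3.png",cv2.resize(I,None,fx=4,fy=4)[:,:,::-1])
y=np.radians(-13.4);px=np.array([np.cos(y),np.sin(y),0]);py=np.array([-np.sin(y),np.cos(y),0])
C=np.array([.4965,-.333,0]); print("corner",C+.05*px+.05*py)
T=C+.016*px+.016*py   # 20 mm short of seat
print(T)
inc(np.r_[T[:2],.10],toolR(-13.4))
E
```

```text
[ 0.59187226 -0.07564048  0.13683835] [ 6.51697161e-05  7.46924697e-01  6.64908631e-01 -6.65330782e-05] 24.934433447202473 39.58903440542599
[281 141]
corner [ 0.55672619 -0.2959486   0.        ]
[ 0.51577238 -0.32114355  0.        ]
inc [-252.7  -47.2   36.9] [0.  0.  6.8]
```

View pics/s3.png

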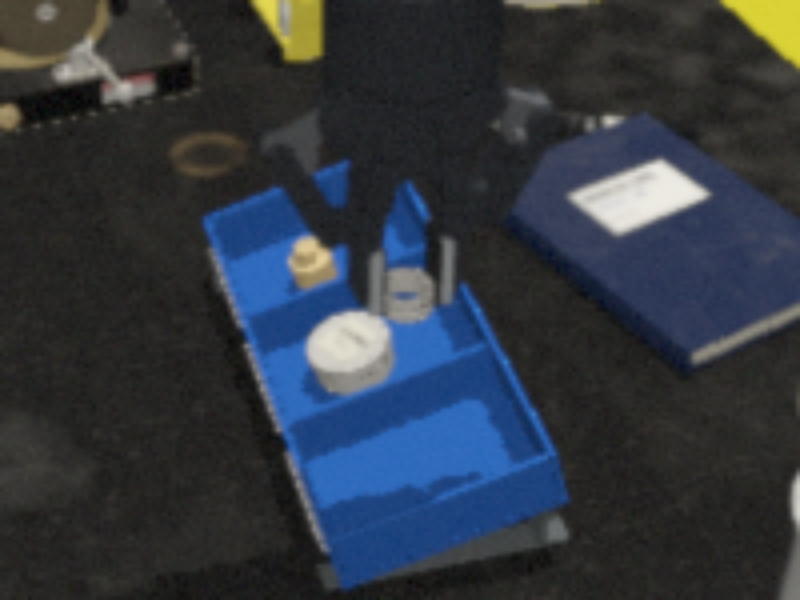

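The ring is held level between the pads, with fingertips at (378,312) and (447,302) and the ring's bottom at (405,322). The tin and the weight are undisturbed. Next I'll carry it to the plate at about (-5,15) mm in plate axes.

```bash
cat >> h.py <<'E'
_y=np.radians(-13.4);px=np.array([np.cos(_y),np.sin(_y),0]);py=np.array([-np.sin(_y),np.cos(_y),0])
C=np.array([.4965,-.333,0])
def pl(x,y,z): return C+px*x/1e3+py*y/1e3+[0,0,z/1e3]
def topl(p): d=np.asarray(p)-C; return np.round([d@px*1e3,d@py*1e3,d[2]*1e3],1)
E
python3 - <<'E'
from h import *
print(pl(-5,15,50)); inc(pl(-5,15,50),toolR(-13.4)); print(bot.get_obs()["eef_pos"])
E
```

```text
[ 0.49511234 -0.31724962  0.05      ]
inc [-251.2  -68.1   86.9] [0.  0.  6.8]
[ 0.59187226 -0.07564048  0.13683835]
```

Request:
step_arm --increments '[[[-1, -40, -11, 0, 0, 0, 2], [-1, -80, -22, 0, 0, 0, 4], [-1, -120, -33, 0, 0, 0, 6.8], [-1, -160, -44, 20, 0, 0, 6.8], [-1, -195, -54, 40, 0, 0, 6.8], [-1, -225, -62, 60, 0, 0, 6.8], [-1, -251, -68, 80, 0, 0, 6.8], [-1, -251, -68, 87, 0, 0, 6.8], [-1, -251, -68, 87, 0, 0, 6.8], [-1, -251, -68, 87, 0, 0, 6.8]]]'

```text
t: 5.45
eef_pos: [0.4944, -0.3158, 0.0493]
tool_rot: [-0.002, 0.785, 0.619, -0.001]
contact_force: [1.0, 0.1, 0.5]
gripper_width: 0.294
grasp_force: 39.6
```

Request:
step_arm --increments '[[[-1, 0, 0, 0, 0, 0, 0], [-1, 0, 0, 0, 0, 0, 0], [-1, 0, 0, 0, 0, 0, 0], [-1, 0, 0, 0, 0, 0, 0]]]'

```text
t: 5.78
eef_pos: [0.4965, -0.3164, 0.0509]
tool_rot: [0.0, 0.785, 0.62, 0.0]
contact_force: [-0.3, 0.4, -0.5]
gripper_width: 0.293
grasp_force: 39.6
```

```bash
python3 - <<'E'
from h import *
o=bot.get_obs();print(o["eef_pos"],topl(o["eef_pos"]),o["tool_rot"],o["gripper_width"]*85,o["grasp_force"],o["contact_force"])
inc(pl(-5,15,17),toolR(-13.4))
E
```

```text
[ 0.49650834 -0.31641804  0.05092262] [-3.8 16.1 50.9] [1.51689578e-04 7.84591537e-01 6.20012981e-01 5.82079862e-06] 24.896935134395893 39.58138243117901 [-0.33073777  0.3819737  -0.52845281]
inc [-1.1 -1.2 33.9] [0. 0. 0.]
```

Request:
step_arm --increments '[[[-1, 0, -1, 15, 0, 0, 0], [-1, 0, -1, 26, 0, 0, 0], [-1, 0, -1, 31, 0, 0, 0], [-1, 0, -1, 34, 0, 0, 0], [-1, 0, -1, 34, 0, 0, 0], [-1, 0, -1, 34, 0, 0, 0]]]'

```text
t: 6.28
eef_pos: [0.4947, -0.3171, 0.0164]
tool_rot: [-0.0, 0.785, 0.619, -0.0]
contact_force: [-0.3, 0.2, 0.1]
gripper_width: 0.294
grasp_force: 39.6
```

Request:
step_arm --increments '[[[-1, 0, 0, 0.7, 0, 0, 0], [-1, 0, 0, 1.4, 0, 0, 0], [-1, 0, 0, 1.4, 0, 0, 0]]]'

```text
t: 6.53
eef_pos: [0.4948, -0.3171, 0.0152]
tool_rot: [-0.0, 0.785, 0.619, -0.0]
contact_force: [-0.3, 0.5, -0.5]
gripper_width: 0.291
grasp_force: 39.6
```

Not in contact yet, so I'll feel further down in small steps.

Request:
step_arm --increments '[[[-1, 0, 0, 0.7, 0, 0, 0], [-1, 0, 0, 1.2, 0, 0, 0], [-1, 0, 0, 1.2, 0, 0, 0]]]'

```text
t: 6.78
eef_pos: [0.4948, -0.3171, 0.0141]
tool_rot: [-0.0, 0.785, 0.619, -0.0]
contact_force: [-1.0, 0.9, 3.0]
gripper_width: 0.294
grasp_force: 40.0
```

Request:
step_arm --increments '[[[-1, 0, 0, 0.6, 0, 0, 0], [-1, 0, 0, 1, 0, 0, 0], [-1, 0, 0, 1, 0, 0, 0]]]'

```text
t: 7.03
eef_pos: [0.4948, -0.3171, 0.014]
tool_rot: [-0.0, 0.785, 0.619, 0.0]
contact_force: [-3.7, 2.2, 13.3]
gripper_width: 0.297
grasp_force: 41.0
```

Contact is at z = 0.0141 m, as predicted. I'll relax, release, and lift clear.

Request:
step_arm --increments '[[[-1, 0, 0, -0.8, 0, 0, 0], [-0.35, 0, 0, -0.8, 0, 0, 0], [-0.3, 0, 0, -0.8, 0, 0, 0], [-0.15, 0, 0, -0.8, 0, 0, 0], [-0.1, 0, 0, -1, 0, 0, 0], [-0.1, 0, 0, -1, 0, 0, 0]]]'

```text
t: 7.53
eef_pos: [0.4946, -0.3169, 0.0135]
tool_rot: [-0.0, 0.785, 0.619, -0.001]
contact_force: [-0.1, -0.9, -0.6]
gripper_width: 0.451
grasp_force: 0.0
```

Request:
step_arm --increments '[[[-0.1, 0, 0, -8, 0, 0, 0], [-0.1, 0, 0, -20, 0, 0, 0], [-0.1, 0, 0, -40, 0, 0, 0], [-1, -30, -60, -70, 0, 0, 0], [-1, -30, -100, -80, 0, 0, 0], [-1, -30, -120, -80, 0, 0, 0], [-1, -30, -120, -80, 0, 0, 0], [-1, -30, -120, -80, 0, 0, 0], [-1, -30, -120, -80, 0, 0, 0]]]'

```text
t: 8.28
eef_pos: [0.372, -0.3186, 0.095]
tool_rot: [0.001, 0.785, 0.619, 0.0]
contact_force: [0.8, 0.0, -0.1]
gripper_width: 0.001
grasp_force: 0.0
```

```bash
python3 - <<'E'
from h import *
a=cam("top");b=cam("side");o=bot.get_obs()
print(o["eef_pos"],topl(o["eef_pos"]),o["gripper_width"])
A=cv2.resize(a["image"][160:260,300:400],None,fx=4,fy=4,interpolation=2);B=cv2.resize(b["image"][258:358,238:338],None,fx=4,fy=4,interpolation=2)
cv2.imwrite("pics/p1.png",np.hstack([A,B])[:,:,::-1])
E
```

```text
[ 0.37301262 -0.31837627  0.09428756] [-123.5  -14.4   94.3] -0.002763445413781629
```

View pics/p1.png

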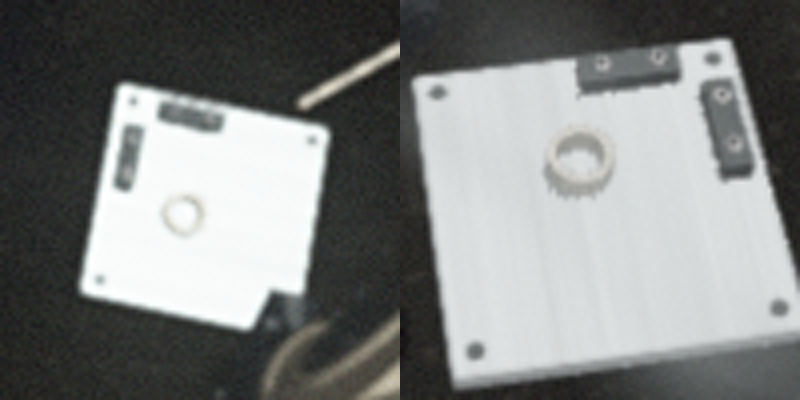

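The ring lies flat on the plate, well clear of the stops, at crop (184,213) in the top view and (580,157) in the side view. Next I'll locate it in plate axes and set up the +x push with shut fingers.

```bash
python3 - <<'E'
from h import *
a=cam("top");b=cam("side")
pa=np.array([300+183.5/4,160+214/4]);pb=np.array([238+180/4,258+157/4])
print(two(a,pa,b,pb),topl(two(a,pa,b,pb)[0]),topl(plane(a,pa,.022)),topl(plane(b,pb,.020)))
for n,c,k in(("a",a,[(160,120),(221,130),(117,187),(142,128),(133,190)]),("b",b,[])):
    for u,v in k: print(topl(plane(c,(300+u/4,160+v/4),.020)))
inc(pl(-48,15,50),toolR(-13.4)); inc(pl(-48,15,16),toolR(-13.4))
E
```

```text
(array([ 0.49316441, -0.31671518,  0.01893144]), np.float64(0.0008405386503617286)) [-7.  15.1 18.9] [-8.  15.7 22. ] [-6.7 14.5 20. ]
[49.9 41.  20. ]
[51.9  0.8 20. ]
[ 0.5 60.6 20. ]
[42.1 51.6 20. ]
[ 0.8 50.1 20. ]
inc [29.3 76.  43.7] [-0.  0.  0.]
inc [29.3 76.  77.7] [-0.  0.  0.]
```

Request:
step_arm --increments '[[[-1, 15, 38, 20, 0, 0, 0], [-1, 29, 74, 44, 0, 0, 0], [-1, 29, 74, 44, 0, 0, 0], [-1, 29, 74, 60, 0, 0, 0], [-1, 29, 74, 74, 0, 0, 0], [-1, 29, 74, 77, 0, 0, 0], [-1, 29, 74, 77, 0, 0, 0], [-1, 29, 74, 77, 0, 0, 0]]]'

```text
t: 9.15
eef_pos: [0.4499, -0.3074, 0.0168]
tool_rot: [-0.0, 0.785, 0.619, -0.001]
contact_force: [-0.6, -0.3, 0.4]
gripper_width: 0.0
grasp_force: 0.0
```

```bash
python3 - <<'E'
from h import *
b=cam("side");o=bot.get_obs();print(topl(o["eef_pos"]),o["contact_force"])
inc(pl(0,15,16.5),toolR(-13.4))
E
```

```text
[-51.   14.   17.3] [ 0.28361566 -0.43039894  1.17440572]
inc [ 1.  51.   0.7] [-0.   0.  -0.1]
```

Request:
step_arm --increments '[[[-1, 0, 6, 0.5, 0, 0, 0], [-1, 1, 11, 0.5, 0, 0, 0], [-1, 1, 15, 0.5, 0, 0, 0], [-1, 1, 19, 0.5, 0, 0, 0], [-1, 1, 23, 0.5, 0, 0, 0], [-1, 1, 27, 0.5, 0, 0, 0], [-1, 1, 31, 0.5, 0, 0, 0], [-1, 1, 35, 0.5, 0, 0, 0], [-1, 1, 38, 0.5, 0, 0, 0], [-1, 1, 40, 0.5, 0, 0, 0]]]'

```text
t: 10.03
eef_pos: [0.489, -0.3157, 0.0162]
tool_rot: [-0.0, 0.785, 0.619, -0.0]
contact_force: [-1.3, 0.3, 3.5]
gripper_width: -0.005
grasp_force: 1.7
```

```bash
python3 - <<'E'
from h import *
b=cam("side");o=bot.get_obs();print(topl(o["eef_pos"]),o["contact_force"])
B=cv2.resize(b["image"][248:368,228:348],None,fx=5,fy=5,interpolation=2)
cv2.imwrite("pics/p2.png",B[:,:,::-1])
E
```

```text
[-10.9  15.1  16.3] [-1.60472123 -0.48315754  2.70315612]
```

View pics/p2.png

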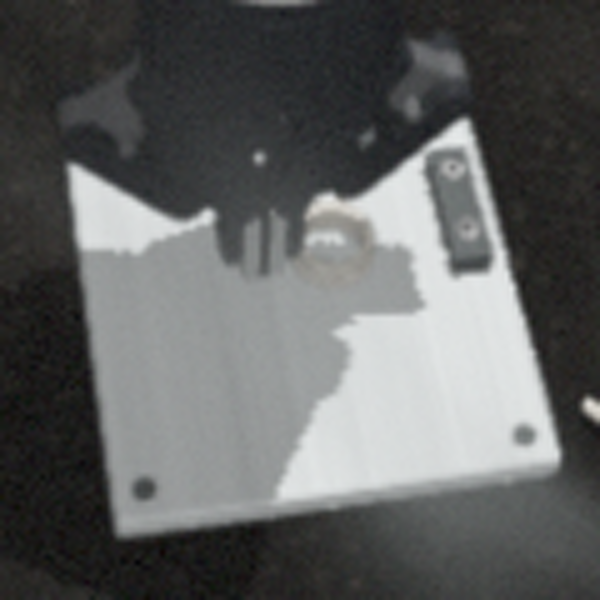

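The ring is flat against the right finger's back, at (335,240), with the +x stop at (460,210). About 19 mm remains to the stop.

Request:
step_arm --increments '[[[-1, 0, 3, 0, 0, 0, 0], [-1, 0, 6, 0, 0, 0, 0], [-1, 0, 9, 0, 0, 0, 0], [-1, 0, 12, 0, 0, 0, 0], [-1, 0, 14, 0, 0, 0, 0], [-1, 0, 16, 0, 0, 0, 0], [-1, 0, 17, 0, 0, 0, 0]]]'

```text
t: 10.67
eef_pos: [0.5056, -0.3196, 0.0162]
tool_rot: [-0.0, 0.785, 0.619, -0.0]
contact_force: [-1.8, 1.0, 3.1]
gripper_width: -0.001
grasp_force: 1.8
```

Request:
step_arm --increments '[[[-1, 0, 0.7, 0, 0, 0, 0], [-1, 0, 1.4, 0, 0, 0, 0], [-1, 0, 2, 0, 0, 0, 0], [-1, 0, 2, 0, 0, 0, 0]]]'

```text
t: 11.0
eef_pos: [0.5074, -0.32, 0.0162]
tool_rot: [-0.0, 0.785, 0.619, -0.0]
contact_force: [-1.7, 0.5, 3.1]
gripper_width: 0.0
grasp_force: 1.7
```

```bash
python3 - <<'E'
from h import *
o=bot.get_obs();print(topl(o["eef_pos"]),o["contact_force"])
E
```

```text
[ 7.6 15.1 16.2] [-1.74828384  0.46578255  3.14801773]
```

Request:
step_arm --increments '[[[-1, 0, 0.5, 0, 0, 0, 0], [-1, 0, 1, 0, 0, 0, 0], [-1, 0, 1, 0, 0, 0, 0]]]'

```text
t: 11.25
eef_pos: [0.5084, -0.3203, 0.0162]
tool_rot: [-0.0, 0.785, 0.619, -0.0]
contact_force: [-2.3, 1.2, 3.6]
gripper_width: -0.002
grasp_force: 1.7
```

Request:
step_arm --increments '[[[-1, 0, 0.5, 0, 0, 0, 0], [-1, 0, 1, 0, 0, 0, 0], [-1, 0, 1, 0, 0, 0, 0]]]'

```text
t: 11.5
eef_pos: [0.5094, -0.3205, 0.0162]
tool_rot: [-0.0, 0.785, 0.619, -0.0]
contact_force: [-2.4, 0.8, 2.8]
gripper_width: 0.007
grasp_force: 1.7
```

Request:
step_arm --increments '[[[-1, 0, 0.5, 0, 0, 0, 0], [-1, 0, 1, 0, 0, 0, 0], [-1, 0, 1, 0, 0, 0, 0]]]'

```text
t: 11.75
eef_pos: [0.5104, -0.3207, 0.0162]
tool_rot: [-0.0, 0.785, 0.619, -0.0]
contact_force: [-2.5, 0.5, 1.8]
gripper_width: -0.001
grasp_force: 1.7
```

Request:
step_arm --increments '[[[-1, 0, 0.5, 0, 0, 0, 0], [-1, 0, 1, 0, 0, 0, 0], [-1, 0, 1, 0, 0, 0, 0]]]'

```text
t: 12.0
eef_pos: [0.5113, -0.321, 0.0162]
tool_rot: [-0.0, 0.785, 0.619, -0.0]
contact_force: [-2.8, 0.3, 3.5]
gripper_width: -0.001
grasp_force: 1.7
```

```bash
python3 - <<'E'
from h import *
b=cam("side");o=bot.get_obs();print(topl(o["eef_pos"]),o["contact_force"])
B=cv2.resize(b["image"][248:338,248:348],None,fx=6,fy=6,interpolation=2)
cv2.imwrite("pics/p3.png",B[:,:,::-1])
E
```

```text
[11.6 15.2 16.2] [-1.43916159  0.62441995  3.42357073]
```

View pics/p3.png

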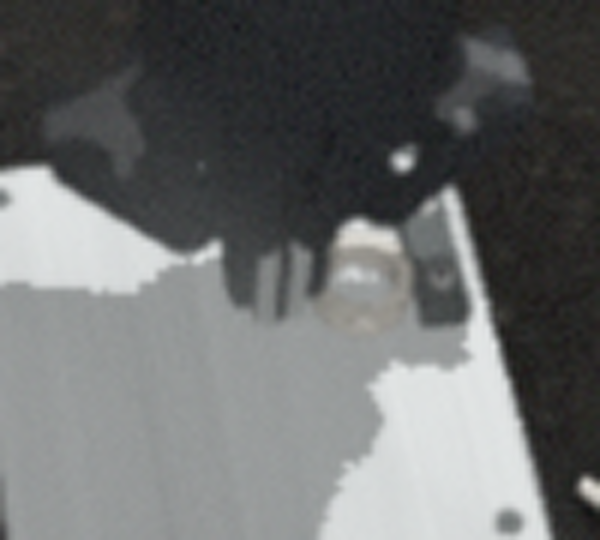

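The ring, centre (365,285), is close to the stop: its right edge is at about x = 410 and the bar's face at about 418, so roughly 2-3 mm is left. I have used all 10 pictures, so from here I work from numbers.

Request:
step_arm --increments '[[[-1, 0, 0.5, 0, 0, 0, 0], [-1, 0, 1, 0, 0, 0, 0], [-1, 0, 1, 0, 0, 0, 0]]]'

```text
t: 12.3
eef_pos: [0.5122, -0.3212, 0.0162]
tool_rot: [-0.0, 0.785, 0.619, -0.0]
contact_force: [-3.4, 0.3, 3.5]
gripper_width: 0.001
grasp_force: 1.8
```

Request:
step_arm --increments '[[[-1, 0, 0.5, 0, 0, 0, 0], [-1, 0, 1, 0, 0, 0, 0], [-1, 0, 1, 0, 0, 0, 0]]]'

```text
t: 12.55
eef_pos: [0.5124, -0.3212, 0.0161]
tool_rot: [-0.001, 0.785, 0.619, -0.001]
contact_force: [-4.5, 2.8, 6.1]
gripper_width: 0.0
grasp_force: 3.2
```

Request:
step_arm --increments '[[[-1, 0, 0.5, 0, 0, 0, 0], [-1, 0, 1, 0, 0, 0, 0], [-1, 0, 1, 0, 0, 0, 0]]]'

```text
t: 12.8
eef_pos: [0.5126, -0.3213, 0.016]
tool_rot: [-0.002, 0.785, 0.619, -0.001]
contact_force: [-7.6, 2.3, 6.6]
gripper_width: 0.0
grasp_force: 4.6
```

The ring is against the +x stop: the force is rising and the tool has stopped. I'll back off, lift, and come down behind it for the +y push.

Request:
step_arm --increments '[[[-1, 0, -8, 0, 0, 0, 0], [-1, 0, -20, 0, 0, 0, 0], [-1, 0, -20, -20, 0, 0, 0], [-1, -10, -20, -34, 0, 0, 0], [-1, -37, 0, -34, 0, 0, 0], [-1, -37, 18, -34, 0, 0, 0], [-1, -37, 18, -34, 0, 0, 0], [-1, -37, 18, -34, 0, 0, 0], [-1, -37, 18, -34, 0, 0, 0]]]'

```text
t: 13.55
eef_pos: [0.5227, -0.361, 0.0496]
tool_rot: [-0.001, 0.785, 0.62, -0.0]
contact_force: [0.6, 1.0, 0.9]
gripper_width: -0.003
grasp_force: 0.0
```

```bash
python3 - <<'E'
from h import *
b=cam("side");o=bot.get_obs();print(topl(o["eef_pos"]),o["contact_force"])
cv2.imwrite("pics/x.png",b["image"][:,:,::-1])
inc(pl(33,-20,16.5),toolR(-13.4))
# ring: warm-ish/edge pixels unlike plate: print saturation stats on plate region
a=cam("top")
for n,c in(("a",a),("b",b)):
    h=cv2.cvtColor(cv2.bilateralFilter(c["image"],5,20,3),cv2.COLOR_RGB2HSV)
    P=[pl(x,y,20) for x,y in((38,0),(38,48),(-40,48),(-40,0))] if n=="b" else [pl(x,y,20) for x,y in((47,-5),(47,47),(0,47),(0,-5))]
    q=proj(c,P).astype(np.int32);m=np.zeros(h.shape[:2],np.uint8);cv2.fillPoly(m,[q],1)
    R=c["image"].astype(int);w=(R[...,0]-R[...,2]>8)&(m>0)
    ys,xs=np.nonzero(w);print(n,len(xs),xs.mean() if len(xs) else 0,ys.mean() if len(ys) else 0, (topl(plane(c,(xs.mean(),ys.mean()),.020)) if len(xs) else 0))
E
```

```text
[ 31.7 -21.1  49.7] [-0.37749072  0.33759963 -0.24320245]
inc [ 1.1  1.4 33.2] [-0.1 -0.  -0. ]
a 19 349.6842105263158 195.31578947368422 [41.4 13.8 20. ]
b 0 0 0 0
```

Request:
step_arm --increments '[[[-1, 0, 1, 18, 0, 0, 0], [-1, 0, 1, 29, 0, 0, 0], [-1, 0, 1, 33, 0, 0, 0], [-1, 0, 1, 33, 0, 0, 0], [-1, 4, 1, 33, 0, 0, 0], [-1, 8, 1, 33, 0, 0, 0], [-1, 12, 1, 33, 0, 0, 0], [-1, 15, 1, 33, 0, 0, 0], [-1, 18, 1, 33, 0, 0, 0], [-1, 20, 1, 33, 0, 0, 0]]]'

```text
t: 14.48
eef_pos: [0.529, -0.3423, 0.0176]
tool_rot: [0.0, 0.785, 0.62, -0.0]
contact_force: [-0.1, -0.9, 0.9]
gripper_width: -0.001
grasp_force: 0.5
```

Request:
step_arm --increments '[[[-1, 2, 0, 0, 0, 0, 0], [-1, 4, 0, 0, 0, 0, 0], [-1, 5.5, 0, 0, 0, 0, 0], [-1, 7, 0, 0, 0, 0, 0], [-1, 8, 0, 0, 0, 0, 0], [-1, 8, 0, 0, 0, 0, 0]]]'

```text
t: 14.98
eef_pos: [0.5305, -0.3346, 0.0171]
tool_rot: [-0.0, 0.785, 0.619, -0.0]
contact_force: [0.1, -1.0, 0.4]
gripper_width: 0.002
grasp_force: 0.3
```

```bash
python3 - <<'E'
from h import *
o=bot.get_obs();print(topl(o["eef_pos"]),o["contact_force"])
E
```

```text
[33.4  6.3 17.1] [ 0.10255315 -0.98585498  0.43094532]
```

Request:
step_arm --increments '[[[-1, 1, 0, 0, 0, 0, 0], [-1, 2, 0, 0, 0, 0, 0], [-1, 3, 0, 0, 0, 0, 0], [-1, 3.5, 0, 0, 0, 0, 0], [-1, 3.5, 0, 0, 0, 0, 0]]]'

```text
t: 15.4
eef_pos: [0.5313, -0.3312, 0.0171]
tool_rot: [-0.0, 0.785, 0.619, -0.0]
contact_force: [-0.1, -0.1, 0.4]
gripper_width: -0.003
grasp_force: 0.3
```

Request:
step_arm --increments '[[[-1, 0.5, 0, 0, 0, 0, 0], [-1, 1, 0, 0, 0, 0, 0], [-1, 1.5, 0, 0, 0, 0, 0], [-1, 1.5, 0, 0, 0, 0, 0]]]'

```text
t: 15.73
eef_pos: [0.5316, -0.3298, 0.0171]
tool_rot: [-0.0, 0.785, 0.619, -0.0]
contact_force: [-0.9, -0.1, -0.5]
gripper_width: -0.0
grasp_force: 0.3
```

Request:
step_arm --increments '[[[-1, 0.5, 0, 0, 0, 0, 0], [-1, 1, 0, 0, 0, 0, 0], [-1, 1, 0, 0, 0, 0, 0]]]'

```text
t: 15.98
eef_pos: [0.5317, -0.3292, 0.0172]
tool_rot: [-0.0, 0.785, 0.619, -0.001]
contact_force: [-0.4, -0.8, -0.0]
gripper_width: 0.001
grasp_force: 0.8
```

Request:
step_arm --increments '[[[-1, 0.5, 0, 0, 0, 0, 0], [-1, 1, 0, 0, 0, 0, 0], [-1, 1, 0, 0, 0, 0, 0]]]'

```text
t: 16.23
eef_pos: [0.5318, -0.329, 0.0174]
tool_rot: [0.0, 0.785, 0.619, -0.001]
contact_force: [-1.9, -4.0, 0.7]
gripper_width: 0.002
grasp_force: 2.2
```

Request:
step_arm --increments '[[[-1, 0.5, 0, 0, 0, 0, 0], [-1, 1, 0, 0, 0, 0, 0], [-1, 1, 0, 0, 0, 0, 0]]]'

```text
t: 16.48
eef_pos: [0.5319, -0.3289, 0.0175]
tool_rot: [0.001, 0.785, 0.619, -0.001]
contact_force: [-1.2, -6.6, 0.6]
gripper_width: 0.0
grasp_force: 3.2
```

```bash
python3 - <<'E'
from h import *
o=bot.get_obs();print(topl(o["eef_pos"]),o["contact_force"])
E
```

```text
[33.4 12.2 17.5] [-1.20238021 -6.55395156  0.63918398]
```

The ring is seated in y, with the tool stopped at y = 12.2 mm against a predicted 11.4. I'll retreat and verify numerically.

Request:
step_arm --increments '[[[-1, -5, 0, 0, 0, 0, 0], [-1, -15, 0, 0, 0, 0, 0], [-1, -20, 0, -20, 0, 0, 0], [-1, -20, -30, -50, 0, 0, 0], [-1, -20, -70, -80, 0, 0, 0], [-1, -20, -110, -100, 0, 0, 0], [-1, -20, -150, -100, 0, 0, 0], [-1, -20, -150, -100, 0, 0, 0], [-1, -20, -150, -100, 0, 0, 0]]]'

```text
t: 17.23
eef_pos: [0.3787, -0.3107, 0.1177]
tool_rot: [-0.001, 0.786, 0.618, 0.0]
contact_force: [0.3, -0.0, 0.9]
gripper_width: 0.002
grasp_force: 0.0
```

```bash
python3 - <<'E'
from h import *
a=cam("top");b=cam("side")
for n,c in(("a",a),("b",b)):
    P=[pl(x,y,20) for x,y in((60,5),(60,60),(5,60),(5,5))]
    q=proj(c,P);x0,y0=q.min(0).astype(int);x1,y1=q.max(0).astype(int)+1
    I=c["image"][y0:y1,x0:x1].astype(int)
    print(n,x0,y0);
    print("gray");print("\n".join("".join("%4d"%v for v in r) for r in I.mean(2).astype(int)))
    for s in((36.2,36.2),): print("expected px",proj(c,[pl(*s,24),pl(*s,12),pl(50,50,12),pl(50,22,22),pl(22,50,22)]).round(1).tolist())
E
```

```text
a 329 184
gray
 211 251 248 224 198 231 249 252 253 250 243 227 217 203 184 171 175 168 144 119 103  95  91  73  59  56
 224 249 243 202 172 222 246 252 252 250 232 185 172 171 173 193 208 207 184 178 172 180 170 140 119 107
 237 254 248 230 218 235 248 251 252 247 205 136 120 122 140 156 168 173 173 184 201 213 212 192 181 189
 247 253 252 246 244 249 251 251 251 244 186 119 104 111 129 133 126 123 122 147 158 174 186 185 200 214
 250 252 251 251 251 251 251 251 252 243 173 114 117 120 128 129 118 113 109 109 114 120 136 162 165 171
 251 252 250 249 250 252 251 251 252 243 177 137 147 146 138 125 112 109 105 108 111 115 138 153 144 122
 248 247 236 233 237 243 243 249 247 236 198 180 185 188 170 153 124 109 109 108 108 108 119 137 132 120
 248 231 180 162 174 190 201 228 238 229 205 202 199 195 191 183 158 140 134 128 113 102 105 114 115 121
 246 211 145 119 131 130 146 188 222 221 217 220 212 187 186 197 202 200 208 194 159 140 133 133 129 150
 243 195 138 135 138 131 144 189 231 236 237 243 241 225 202 193 213 237 245 246 232 218 215 214 210 211
 243 179 128 142 149 141 161 207 24
[... 6326 characters left out ...]
 216 218 216 218 219 220 220 218 218 218 218 219 219 218 219 218 219 217 219 221 223 220 220 219 220 218 203 154 102 108 107 107 110 109
 217 216 217 218 216 217 217 217 219 218 219 218 220 218 219 218 218 220 219 218 218 218 219 219 220 223 222 220 220 219 220 214 170 100  98  99  94  90  86
 218 219 217 217 219 217 217 216 218 219 218 219 219 219 219 217 218 218 218 217 218 218 218 219 219 222 222 221 220 219 219 200 151  92  80  79  78  72  70
 218 218 218 218 219 218 217 216 218 218 218 219 220 219 218 217 217 218 218 218 218 219 218 218 219 221 223 221 220 221 219 211 170 100  75  75  78  78  78
expected px [[306.1, 281.6], [305.6, 285.6], [311.8, 277.8], [315.9, 288.3], [296.1, 276.6]]
```

In both views the ring sits within about 0.5 px of the seated position: top view (340.5,195.7) against an expected (341,195.4), side view (305.5,281.5) against (306.1,281.6). One gentle +x nudge will make sure it didn't drift off that stop during the y push.

```bash
python3 - <<'E'
from h import *
o=bot.get_obs();print(topl(o["eef_pos"]))
inc(pl(-5,30,60),toolR(-13.4));inc(pl(-5,30,16.5),toolR(-13.4))
E
```

```text
[-115.6   -5.4  117.6]
inc [ 35.5 110.5  57.6] [ 0. -0. -0.]
inc [ 35.5 110.5 101.1] [ 0. -0. -0.]
```

Request:
step_arm --increments '[[[-1, 12, 37, 19, 0, 0, 0], [-1, 24, 74, 38, 0, 0, 0], [-1, 35, 110, 57, 0, 0, 0], [-1, 35, 110, 57, 0, 0, 0], [-1, 35, 110, 57, 0, 0, 0], [-1, 35, 110, 80, 0, 0, 0], [-1, 35, 110, 95, 0, 0, 0], [-1, 35, 110, 101, 0, 0, 0], [-1, 35, 110, 101, 0, 0, 0]]]'

```text
t: 18.08
eef_pos: [0.4957, -0.303, 0.015]
tool_rot: [-0.002, 0.785, 0.619, -0.001]
contact_force: [0.0, 0.1, 0.8]
gripper_width: -0.001
grasp_force: 0.0
```

Request:
step_arm --increments '[[[-1, 0, 4, 0, 0, 0, 0], [-1, 0, 8, 0, 0, 0, 0], [-1, 0, 11, 0, 0, 0, 0], [-1, 0, 13.5, 0, 0, 0, 0], [-1, 0, 13.5, 0, 0, 0, 0]]]'

```text
t: 18.5
eef_pos: [0.5113, -0.3065, 0.0169]
tool_rot: [0.001, 0.785, 0.62, 0.0]
contact_force: [0.6, 0.1, 0.2]
gripper_width: 0.002
grasp_force: 0.0
```

```bash
python3 - <<'E'
from h import *
o=bot.get_obs();print(topl(o["eef_pos"]),o["contact_force"])
E
```

```text
[ 8.3 29.2 16.9] [0.62276631 0.12965243 0.16937503]
```

Request:
step_arm --increments '[[[-1, 0, 1, 0, 0, 0, 0], [-1, 0, 2, 0, 0, 0, 0], [-1, 0, 3, 0, 0, 0, 0], [-1, 0, 3.5, 0, 0, 0, 0], [-1, 0, 3.5, 0, 0, 0, 0]]]'

```text
t: 18.92
eef_pos: [0.5135, -0.3071, 0.0162]
tool_rot: [-0.0, 0.785, 0.619, -0.0]
contact_force: [-1.1, -0.6, 0.6]
gripper_width: -0.002
grasp_force: 0.0
```

Request:
step_arm --increments '[[[-1, 0, 0.5, 0, 0, 0, 0], [-1, 0, 1, 0, 0, 0, 0], [-1, 0, 1, 0, 0, 0, 0]]]'

```text
t: 19.17
eef_pos: [0.5145, -0.3073, 0.0162]
tool_rot: [-0.0, 0.785, 0.619, -0.0]
contact_force: [0.7, -0.1, 0.3]
gripper_width: 0.001
grasp_force: 0.0
```

Request:
step_arm --increments '[[[-1, 0, 0.5, 0, 0, 0, 0], [-1, 0, 1, 0, 0, 0, 0], [-1, 0, 1, 0, 0, 0, 0]]]'

```text
t: 19.42
eef_pos: [0.5153, -0.3075, 0.0161]
tool_rot: [-0.0, 0.785, 0.619, -0.001]
contact_force: [0.1, -0.3, -0.0]
gripper_width: -0.002
grasp_force: 0.2
```

```bash
python3 - <<'E'
from h import *
o=bot.get_obs();print(topl(o["eef_pos"]),o["contact_force"])
E
```

```text
[12.3 29.2 16.1] [ 0.06147212 -0.34142894 -0.03592135]
```

Request:
step_arm --increments '[[[-1, 0, 0.5, 0, 0, 0, 0], [-1, 0, 1, 0, 0, 0, 0], [-1, 0, 1, 0, 0, 0, 0]]]'

```text
t: 19.67
eef_pos: [0.5156, -0.3076, 0.016]
tool_rot: [-0.001, 0.785, 0.619, -0.001]
contact_force: [-3.4, 0.4, 1.5]
gripper_width: 0.0
grasp_force: 1.4
```

Request:
step_arm --increments '[[[-1, 0, 0.5, 0, 0, 0, 0], [-1, 0, 1, 0, 0, 0, 0], [-1, 0, 1, 0, 0, 0, 0]]]'

```text
t: 19.92
eef_pos: [0.5159, -0.3077, 0.0159]
tool_rot: [-0.001, 0.785, 0.619, -0.001]
contact_force: [-5.1, 1.0, 2.3]
gripper_width: 0.001
grasp_force: 3.0
```

The ring was already seated: contact came at the same x as before. I'll retreat, take a last check, and hand in.

Request:
step_arm --increments '[[[-1, 0, -5, 0, 0, 0, 0], [-1, 0, -15, 0, 0, 0, 0], [-1, 0, -20, -20, 0, 0, 0], [-1, 0, -50, -50, 0, 0, 0], [-1, 0, -90, -80, 0, 0, 0], [-1, 0, -125, -100, 0, 0, 0], [-1, 0, -125, -100, 0, 0, 0], [-1, 0, -125, -100, 0, 0, 0], [-1, 0, -125, -100, 0, 0, 0]]]'

```text
t: 20.67
eef_pos: [0.3969, -0.2789, 0.1168]
tool_rot: [0.001, 0.785, 0.619, 0.001]
contact_force: [0.2, 0.1, -0.7]
gripper_width: -0.001
grasp_force: 0.0
```

```bash
python3 - <<'E'
from m import *
a=cam("top");b=cam("side")
old=cv2.imread("pics/t0.png")
print("\n".join("".join("%4d"%v for v in r) for r in a["image"][189:204,333:348].mean(2).astype(int)))
print("\n".join("".join("%4d"%v for v in r) for r in b["image"][274:294,296:317].mean(2).astype(int)))
for n,ra in(("tin",(204,160,230,186)),("brass",(176,160,195,180))): print(n,cv2.minEnclosingCircle(ringpx(a,ra))[0])
E
```

```text
251 250 251 251 251 243 175 134 146 147 140 131 112 108 111
 238 244 246 248 249 238 196 172 181 185 166 151 123 105 107
 175 186 208 231 239 231 206 199 196 194 189 180 161 134 136
 128 132 149 198 228 226 214 217 209 190 187 197 202 202 209
 135 130 144 194 234 237 237 243 240 227 206 194 212 233 246
 147 144 155 207 240 249 249 251 251 249 234 206 214 238 251
 147 141 155 211 244 251 250 251 250 251 243 214 218 240 249
 128 125 150 200 241 248 249 250 250 249 240 220 223 242 249
 113 133 154 186 230 243 249 249 249 248 237 222 228 242 249
 116 148 189 195 200 227 242 247 245 242 232 226 231 243 248
 121 175 224 232 207 204 224 232 230 227 225 230 236 245 247
 128 188 242 246 237 218 205 203 204 205 217 235 246 249 249
 139 203 248 252 250 243 231 228 226 228 237 245 249 249 248
 154 212 249 253 251 250 249 248 247 247 248 250 249 250 249
 173 230 251 252 250 251 250 251 250 250 250 250 249 249 249
 113 111 111 114 113 120 131 134 118 122 124 137 182 219 222 223 224 222 212 194 180
 115 114 113 113 111 123 135 149 165 179 178 162 183 218 221 222 223 223 221 220 218
 114 113 104 102
[... 879 characters left out ...]
221 218 217 210 201 181 134  88  92 112
 213 170 126 138 156 181 198 204 208 211 210 212 209 207 204 184 155 133 109  87 109
 218 205 153 138 144 161 166 181 193 199 202 199 197 192 184 157 153 163 151  98 100
 220 211 175 144 141 146 147 149 152 160 162 162 152 149 149 158 175 196 184 106  94
 219 218 206 161 146 145 149 147 146 149 148 147 144 142 145 165 200 215 191 116  93
 219 218 209 186 174 153 147 147 149 150 151 148 149 149 150 188 216 220 196 131  91
 220 219 218 215 209 186 174 154 154 152 151 153 169 183 189 204 219 219 205 162  95
 220 219 219 218 219 215 208 189 187 187 188 190 204 217 219 219 220 220 218 185 106
tin (216.0, 172.5)
brass (184.25999450683594, 169.13999938964844)
```

The ring did not move during the nudge, and the tin and weight are where they started.

```bash
python3 -c "
from station import bot
print(bot.hand_in())"
```

```text
the job is handed in; nothing more can be done
None
```

The ring lies flat against both stops on the gauging plate, the brass weight and tin are still in place, and the job was handed in after about 21 s; no verdict was returned.

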